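# Clear the pastry board

### The job

Clear the pastry board for the next batch: take the salt shaker off it and stand it upright on the bench, then, without picking the rolling pin up, roll it along the board until it drops into the rest groove across the board's left part. Leave the pin lying still in the groove, its barrel not overhanging the board, and do not disturb the things standing around.

Things in the scene. Friction and masses are not known exactly. Their poses are not given: they have to be found in the camera images.
- pastry_board: Pale wooden pastry board, flat on the bench (z = 0), fixed: 280 mm along its x (away from the robot), 400 mm along its y (to the robot's left), 22 mm thick. Origin at the centre of its underside; yaw within 0.12 rad. One shallow groove runs right across it along its x, centred 145 mm left (+y) of the board's centre.
- groove (a point): Middle of the groove, level with the board's top face, 22 mm above the bench; axes as the board's. The groove is 32 mm wide between its rims and 10 mm deep. The pin's barrel rests in it on both rims, its axis 20 mm above the board's top face (26 mm when it lies on the flat).
- rolling_pin: Wooden rolling pin, browner than the board: barrel 52 mm diameter, 180 mm long; a 25 mm thick, 55 mm long handle at each end; about 0.4 kg. Origin on its axis at mid-length; x runs along it, y and z turn as it rolls. Lies loose on the board's right half, within 0.1 rad of the board's x. Rolls easily; let go, it coasts only some mm to a few cm after a slow push.
- salt_shaker: Salt shaker with a grey dome top, standing on the board between the pin and the groove, in the pin's way: 44 mm in diameter up to 66 mm height, 34 mm at its top, 90 mm tall, 0.1 kg. Origin at the centre of its underside, z up.
- sugar_tin: Bystander: square dark green lidded tin, 92 x 92 x 110 mm, on the bench at the back left, beyond the board's left end. Origin at the centre of its underside.
- egg_box: Bystander: grey cardboard egg box, 106 x 155 x 72 mm (long side along its y), on the bench beyond the board's left end. Origin at the centre of its underside.
- mug: Bystander: white mug with a dark band, 94 mm tall, 81 mm in diameter, handle at the side, on the bench at the back right, beyond the board's right end. Origin under its middle. The bench in front of it (nearer the robot), between the board's right end and the fruit plate, is free for x 0.40 to 0.58 m as far as y = -0.42 m.

How it is judged:
On the way, in this order (a step that is already met when the one before it is completed fails the run):
1. the salt shaker stands upright on the bench, released (height (world z) of salt_shaker between -0.01 and 0.008 m and angle between salt_shaker's own z axis and vertical below 0.12 rad and contact force between salt_shaker and the fingers below 0.05 N), for 0.2 s.
2. the pin rolls along the board towards the groove (angular speed of rolling_pin above 0.5 rad/s and y of rolling_pin in the frame of pastry_board between -0.06 and 0.12 m), for 0.2 s.
At the end, for the whole second after the job is handed in: The pin lies still in the groove, on both rims: axis within 6 mm of the groove's middle and 0.05 rad of its direction, sunk at least 2.5 mm below its height on the flat, barrel not overhanging the board by over 3 mm. The salt shaker stands upright (within 0.12 rad) on the bench, at rest (height (world z) of salt_shaker between -0.01 and 0.008 m and angle between salt_shaker's own z axis and vertical below 0.12 rad and y of rolling_pin in the frame of groove between -0.006 and 0.006 m and z of rolling_pin in the frame of groove between 0.015 and 0.0235 m and x of rolling_pin in the frame of pastry_board between -0.053 and 0.053 m and angle between the x axis of rolling_pin and the x axis of pastry_board, either way round below 0.05 rad and linear speed of rolling_pin below 0.01 m/s and angular speed of rolling_pin below 0.2 rad/s and linear speed of salt_shaker below 0.02 m/s); the robot touches nothing.
It fails at once if the rolling pin is picked up (over 15 mm above its height on the flat board) (z of rolling_pin in the frame of groove above 0.041 m).
It fails at once if the salt shaker is dropped or knocked flying (over 0.6 m/s with no finger on it) (contact force between salt_shaker and the fingers below 0.01 N and linear speed of salt_shaker above 0.6 m/s).
It fails at once if a bystander (sugar tin, egg box or mug) is moved by more than 30 mm (distance of any of sugar_tin, egg_box, mug from where it was at the start of the episode above 0.03 m).
It also fails if it takes over 66 s, if anything falls off the work surface, if the arm or the gripper's body presses on something with over 40 N, if the wrist force passes 120 N, or if a joint passes its speed limit or range.

### The arm

A 6-joint arm with a two-finger parallel gripper is mounted at the origin on a cart in front of the work surface, level with it; the furniture and walls round the work are solid. World frame = base frame: x ahead of the robot, y to its left, z up, the work surface at z = 0. Lengths are in m, angles in rad, forces in N, time in s.
With the tool pointing down it reaches from about 0.325 to 0.775 m from the base axis. Payload 5.5 kg.
Tool frame: the origin (TCP) lies midway between the tips of the shut fingers; the grasp point (between the pads) lies env.pinch_z behind it (env.pinch_z is the distance from the TCP to the grasp point, in m); z points along the fingers, y is the line along which they close (so a half turn about z gives the same grasp; the last joint's range is limited). The gripper opens to 85 mm and grips with 20 to 120 N. Pads are 22 mm wide; open, the fingers measure 114 mm over their backs; the gripper's body (76 mm by 85 mm) begins 54 mm behind the grasp point. The pads swing forward as they close: fully open they stand 13 mm farther back than shut.
Start: joints at [-1.308, 0.091, 1.231, -0, 1.82, -0.057], TCP at [0.189, -0.57, 0.231] pointing down, gripper open.
Joint ranges: [-2.87, 2.87], [-0.86, 2.18], [0.17, 2.46], [-1.51, 4.65], [0.06, 2.69], [-2.65, 2.65]. Speed limits (rad/s): [2.57, 2.57, 3.01, 3.14, 3.14, 3.14].

### API

Orientations are given as a rotation vector (axis times angle).
In Python, from station import env gives the robot as it stands. Calls block until the motion is done:
- env.movep(position, orientation): joint-space move of the TCP to a pose.
- env.move_straight(position, ori=None, max_speed=0.15, max_force=None): straight line of the TCP; ori=None keeps the orientation; max_speed is the mean speed in m/s. With max_force (N) it stops when the force on the tool has changed by that much, and returns True; else False.
- env.movej(angles): joint-space move.
- env.move_gripper(opening, newtons=None): finger opening in m; newtons is the grip in N (None keeps the last); returns when the fingers have stopped.
- env.dwell(seconds).
- env.solve_ik(position, orientation): joint angles nearest the present ones, or None.
- env.get_state(): the state.
- env.read_camera(name): name is "side" or "top" or "wrist"; returns a dict with "pixels" (480x640x3 uint8, blue, green, red), "K" (3x3 intrinsics, pixels), "pose" (4x4, takes a point from camera to world coordinates); the wrist camera has in their place "mount" (4x4, takes a point from camera to tool coordinates, whose origin is the TCP and whose axes are the flange's). Camera axes: x right, y up, looking along -z (the intrinsics and any distortion apply to the point x, -y, -z); pixel columns grow to the right and rows downward; lengths in m; the calibration is good to about 2 mm. A picture is of the moment at which its call begins: read the wrist's pose just before it. There is no depth.
A pose or a line that the arm cannot do raises env.MotionError and nothing moves.
- env.sign_off(): hands the job in; it is judged then, once.
Trained networks look in a picture, given as the dict that the camera call returned (one of the last four; its "shot" number tells which), for a name from the list of things; names that differ only in an ending like _2 or _b are one class to them, and where a whole thing is asked for, a point or a joint stands for the part that bears it (a point fixed in the world has none). Each returns a list of dicts, best first, with "confidence" (0 to 1); they miss things now and then, are a little off and sometimes report something else, mostly with a low value. They report only what shows in the picture. A call takes as long as a camera call.
- env.regions_of(query, picture): "mask" (480x640 bool, what is visible of it) and "position" ([row, column] in pixels, amid what is visible of it).
The state is a dict: "time_s": time; "qpos": joint angles; "joint_velocities": joint speeds; "tau": joint torques, N m; "position": TCP position; "tool_rot": TCP orientation; "wrist_force": force on the tool from outside, world axes, zero at the start; "wrist_torque": the same for the moment, N m; "grip_width": finger opening in m; "finger_force": force on a finger pad.
Only numpy, scipy, OpenCV 4.12 (cv2) and the standard library are available. Lean on these libraries where they do the work, as an engineer would, in place of code of your own. Each camera call takes 0.05 s, during which the arm holds its last target. There are 200 camera calls.

## Working session

There is one attempt and no reset: what is moved stays moved. The work goes in short steps, each a Python script; the robot and the scene stay as the last script left them, time stands still between calls to the robot, and variables do not carry over. Pictures are saved under pics/ and viewed, at most 10 in all, crops included, and the job is handed in when it is done.

```bash
mkdir -p pics; ls
python3 - <<'E'
from station import env
import cv2,numpy as np
print(env.pinch_z, env.get_state())
for n in ("top","side"):
    p=env.read_camera(n); cv2.imwrite(f"pics/{n}0.png",p["pixels"]); print(n,p["K"],p["pose"],[k for k in p], p.get("distortion"))
    for q in ("salt_shaker","rolling_pin","pastry_board","mug","egg_box","sugar_tin"):
        for r in env.regions_of(q,p)[:2]:
            m=r["mask"]; c,s,a=cv2.minAreaRect(np.argwhere(m)[:,::-1].astype(np.float32))
            print(q,round(r["confidence"],2),r["position"],m.sum(),np.round(c),np.round(s),round(a,1))
E
```

```text
pics
0.0187 {'time_s': 0.0, 'qpos': array([-1.30767876e+00,  9.18759086e-02,  1.23191200e+00,  9.07373408e-06,
        1.81980254e+00, -5.67072103e-02]), 'joint_velocities': array([ 0.00019497,  0.00066623,  0.00010851,  0.00094426,  0.00053878,
       -0.00017012]), 'tau': array([ 3.68457113e-04, -4.58727551e+01, -4.18022811e+01, -9.30520514e-05,
        1.16309960e-02, -2.88892068e-05]), 'position': array([ 0.18856162, -0.56929473,  0.23012592]), 'tool_rot': array([-3.09954654e+00, -4.99928064e-01,  3.09357575e-04]), 'wrist_force': array([ 0.32067924, -0.31025908,  0.58837173]), 'wrist_torque': array([0.03030024, 0.0375123 , 0.04404418]), 'finger_force': 0.0, 'grip_width': 0.0851857074136855}
top [[472.74562606   0.         325.40149212]
 [  0.         472.74562606 237.7548488 ]
 [  0.           0.           1.        ]] [[-0.01917415  0.99171185 -0.12704317  0.38880187]
 [-0.99980583 -0.01959598 -0.00207128 -0.00783616]
 [-0.00454365  0.12697879  0.99189503  1.35162332]
 [ 0.          0.          0.          1.        ]] ['pixels', 'K', 'pose', 'shot'] None
salt_shaker 0.47 [268.0
[... 574 characters left out ...]
    0.           1.        ]] [[-0.79040934  0.3568432  -0.49791164 -0.26098281]
 [-0.61248035 -0.47494872  0.63189519  1.02058284]
 [-0.010995    0.80441696  0.59396336  1.03881001]
 [ 0.          0.          0.          1.        ]] ['pixels', 'K', 'pose', 'shot'] None
salt_shaker 0.94 [265.5, 327.6] 476 [328. 264.] [34. 15.] 90.0
rolling_pin 0.55 [227.0, 354.1] 1527 [356. 227.] [95. 20.] 25.3
pastry_board 0.96 [272.7, 312.4] 9819 [320. 263.] [100. 157.] 46.6
mug 0.63 [167.9, 367.0] 935 [366. 169.] [27. 37.] 3.6
egg_box 0.93 [330.2, 236.8] 2143 [237. 331.] [50. 51.] 36.3
sugar_tin 0.66 [168.7, 365.6] 918 [366. 169.] [27. 38.] 4.1
sugar_tin 0.6 [303.5, 197.0] 2290 [195. 302.] [54. 52.] 45.0
```

View pics/top0.png

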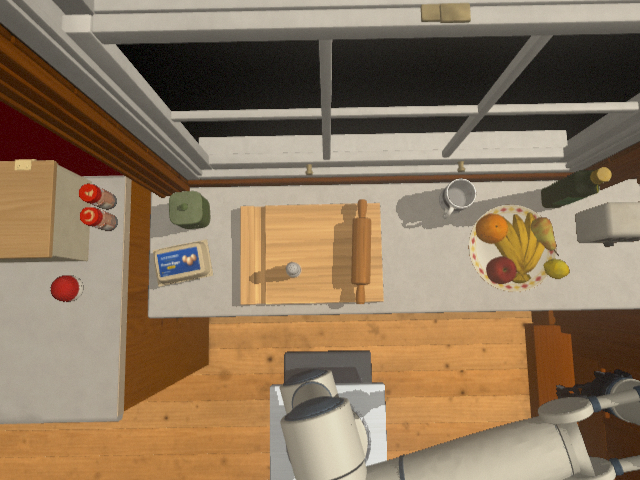

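View pics/side0.png

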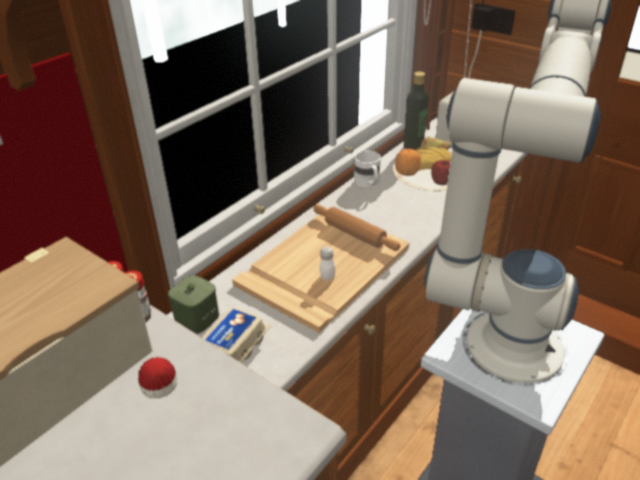

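The top view shows the board at columns 238–383 and rows 204–305, the groove near columns 250–264, the shaker top at (293,268) and the pin along column ~361, rows 200–303. The side view shows the shaker at (328,265) and the pin around (356,227).

```bash
cat > h.py <<'E'
from station import env
import cv2,numpy as np
from scipy.spatial.transform import Rotation as R
def campose(p,st=None):
    if "pose" in p: return np.array(p["pose"])
    T=np.eye(4); T[:3,:3]=R.from_rotvec(st["tool_rot"]).as_matrix(); T[:3,3]=st["position"]
    return T@np.array(p["mount"])
def ray(px,K,T):
    d=T[:3,:3]@np.array([(px[0]-K[0,2])/K[0,0],-(px[1]-K[1,2])/K[1,1],-1.]); return T[:3,3],d/np.linalg.norm(d)
def onz(px,K,T,z):
    o,d=ray(px,K,T); return o+d*(z-o[2])/d[2]
def proj(X,K,T):
    c=(np.atleast_2d(X)-T[:3,3])@T[:3,:3]; return np.c_[K[0,2]-K[0,0]*c[:,0]/c[:,2],K[1,2]+K[1,1]*c[:,1]/c[:,2]]
def tri(rays):
    A=sum(np.eye(3)-np.outer(d,d) for o,d in rays); b=sum((np.eye(3)-np.outer(d,d))@o for o,d in rays)
    return np.linalg.solve(A,b)
def down(yaw): # tool y axis (closing line) at angle yaw from world y
    return (R.from_euler('z',yaw)*R.from_rotvec([np.pi,0,0])).as_rotvec()
def wrist():
    st=env.get_state(); p=env.read_camera("wrist"); return p,np.array(p["K"]),campose(p,st)
E
python3 - <<'E'
from h import *
rs=[]
for n in ("top","side"):
    p=env.read_camera(n); K,T=p["K"],p["pose"]
    m=env.regions_of("salt_shaker",p)[0]["mask"]; rc=np.argwhere(m)
    px=(rc[:,1].mean(), rc[:,0].mean() if n=="top" else rc[:,0].min()+4)
    print(n,px,onz(px,K,T,.105)); rs.append(ray(px,K,T))
    if n=="top":
        for q in [(241,206),(383,204),(382,302),(239,305)]: print(onz(q,K,T,.022))
        for q in [(362,201),(361,302)]: print('pin',onz(q,K,T,.048))
        for q in [(456,196)]: print('mug',onz(q,K,T,.09))
print(tri(rs))
for i,(x,y) in enumerate([(.47,-.05),(.47,.08)]):
    env.movep([x,y,.40],down(0)); p,K,T=wrist(); print(env.get_state()["time_s"],T,K)
    cv2.imwrite(f"pics/w{i}.png",p["pixels"])
    np.savez(f"w{i}.npz",K=K,T=T,img=p["pixels"])
    for q in ("salt_shaker","rolling_pin","pastry_board"):
        for r in env.regions_of(q,p)[:2]: 
            m=r["mask"]; c,s,a=cv2.minAreaRect(np.argwhere(m)[:,::-1].astype(np.float32)); print(q,r["confidence"],r["position"],np.round(c),np.round(s),round(a,1))
E
```

```text
top (np.float64(293.45212765957444), np.float64(269.1755319148936)) [0.46662098 0.0806008  0.105     ]
[0.65549775 0.2347373  0.022     ]
[ 0.65315883 -0.17163202  0.022     ]
[ 0.37560171 -0.15922904  0.022     ]
[0.37494423 0.23933009 0.022     ]
pin [ 0.65773692 -0.10982258  0.048     ]
pin [ 0.37695715 -0.09894533  0.048     ]
mug [ 0.65776683 -0.36227203  0.09      ]
side (np.float64(326.74309978768576), np.int64(250)) [0.4696087  0.08615497 0.105     ]
[0.46908992 0.08234008 0.1024762 ]
3.15 [[-8.95060570e-04  9.48022598e-01  3.18201748e-01  5.52807040e-01]
 [-9.99999543e-01 -7.41748095e-04 -6.02970305e-04 -5.10782842e-02]
 [-3.35603935e-04 -3.18202143e-01  9.48022829e-01  5.42753394e-01]
 [ 0.00000000e+00  0.00000000e+00  0.00000000e+00  1.00000000e+00]] [[432.45553187   0.         307.60860343]
 [  0.         432.45553187 244.85378614]
 [  0.           0.           1.        ]]
salt_shaker 0.9 [179.1, 183.2] [185. 179.] [39. 52.] 51.3
salt_shaker 0.71 [125.0, 354.3] [353. 128.] [ 50. 260.] 5.5
rolling_pin 0.78 [124.6, 353.1] [353. 128.] [ 50. 260.] 5.3
rolling_pin 0.55 [116.3, 215.2] [224. 124.] [247. 373.] 90.0
pastry_board 0.77 [115.3, 212.9] [224. 123.] [246. 372.] 90.0
3.9333 [[ 1.38331921e-03  9.48252803e-01  3.17513320e-01  5.52623447e-01]
 [-9.99999042e-01  1.32933245e-03  3.86675638e-04  8.01763653e-02]
 [-5.54145004e-05 -3.17513550e-01  9.48253733e-01  5.43211836e-01]
 [ 0.00000000e+00  0.00000000e+00  0.00000000e+00  1.00000000e+00]] [[432.45553187   0.         307.60860343]
 [  0.         432.45553187 244.85378614]
 [  0.           0.           1.        ]]
salt_shaker 0.77 [179.9, 305.2] [302. 178.] [40. 37.] 90.0
pastry_board 0.91 [114.8, 327.3] [346. 123.] [246. 373.] 90.0
```

View pics/w0.png

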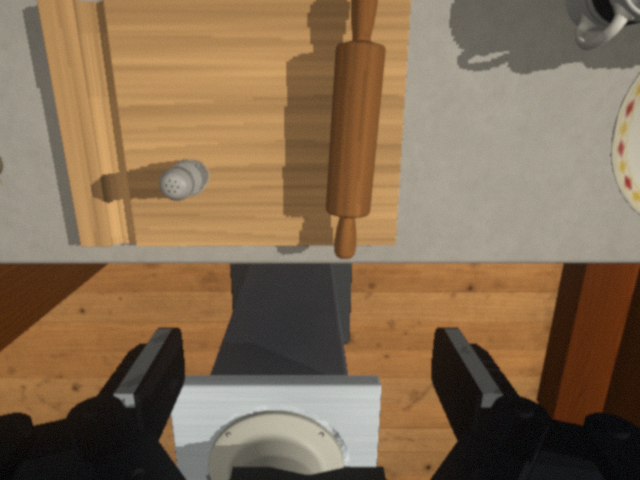

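View pics/w1.png

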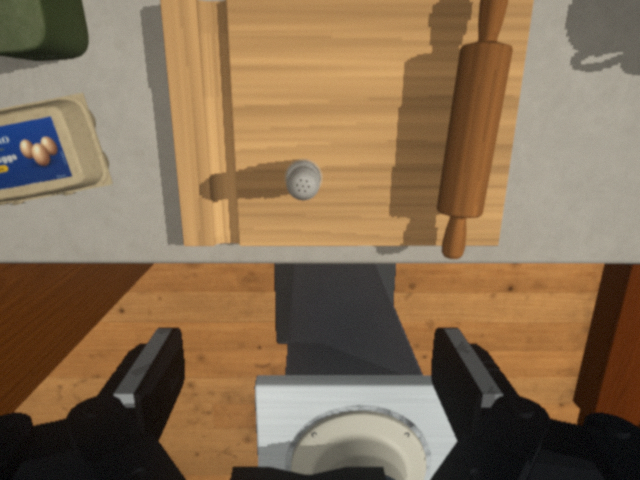

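w0 shows the shaker dome at (178,183), the barrel corners at (338,40), (385,45), (327,212) and (369,217), and the board's near corners at (82,246) and (396,244). w1 shows the dome at (303,181), the barrel corners at (462,40), (512,45), (438,212) and (482,217), and the near corners at (184,245) and (498,244). The groove lies left of the dark wall line in both.

Run:
```python
from h import *
a,b=[np.load(f"w{i}.npz") for i in (0,1)]
def t(n,p,q):
    ra,rb=ray(p,a["K"],a["T"]),ray(q,b["K"],b["T"]); X=tri([ra,rb]); print(n,X.round(4),'reproj',(proj(X,a["K"],a["T"])-p).round(1)); return X
t('shaker',(178,183),(303,181))
f=t('pin far end',(361.5,42.5),(487,42.5)); n=t('pin near end',(348,214.5),(460,214.5)); print((f+n)/2, np.arctan2(f[1]-n[1],f[0]-n[0]),np.linalg.norm(f-n))
l=t('board NL',(82,246),(184,245)); r=t('board NR',(396,244),(498,244)); print(np.linalg.norm(l-r),'yaw',np.arctan2(*(r-l)[:2]))
for w,L,Rr in ((a,[(82,246),(38,0)],[(396,244),(411,0)]),(b,[(184,245),(161,0)],[(498,244),(534,0)])):
    for e in (L,Rr):
        P=[onz(q,w["K"],w["T"],.022) for q in e]; print(P[0].round(4),P[1].round(4),'yaw',-np.arctan2(*(P[1]-P[0])[[1,0]])*-1)
# edge refine on pin barrel columns
for w in (a,b):
    print([proj([.46,.08,z],w["K"],w["T"]).round() for z in (.022,.112)])
```

```text
shaker [0.4712 0.0849 0.0927] reproj [[-0.1 -1. ]]
pin far end [ 0.6097 -0.1072  0.0473] reproj [[ 0.  -0.3]]
pin near end [ 0.426  -0.0979  0.0531] reproj [[ 0.  -0.2]]
[ 0.51781651 -0.10258318  0.05023701] -0.05072631214058387 0.18401845113794246
board NL [0.3757 0.2384 0.0177] reproj [[-0.  -0.4]]
board NR [ 0.378  -0.1638  0.0179] reproj [[-0.  -0.2]]
0.4022398201178388 yaw 3.136087671039698
[0.3767 0.2361 0.022 ] [0.654  0.2368 0.022 ] yaw 0.0025162461784607967
[ 0.3791 -0.1629  0.022 ] [ 0.6536 -0.1613  0.022 ] yaw 0.005824314171437011
[0.3777 0.2371 0.022 ] [0.6538 0.237  0.022 ] yaw -0.0003618270865402534
[ 0.3796 -0.1619  0.022 ] [ 0.6543 -0.1615  0.022 ] yaw 0.0011719812285354476
[array([[199., 181.]]), array([[178., 196.]])]
[array([[308., 181.]]), array([[308., 196.]])]
```

Run:
```python
from h import *
o=down(0); sx,sy=.4695,.083
def say(n): s=env.get_state(); print(n,round(s["time_s"],2),s["position"].round(4),s["wrist_force"].round(1),round(s["grip_width"],4),round(s["finger_force"],1))
env.movep([sx,sy,.16],o)
print(env.move_straight([sx,sy,.046],o,.1,max_force=8)); say('down'); zg=env.get_state()["position"][2]
env.move_gripper(.03,25); say('grip')
assert env.get_state()["grip_width"]>.035
env.move_straight([sx,sy,.17],o,.12); say('up')
env.movep([.48,-.30,.17],o); say('over')
env.move_straight([.48,-.30,.04],o,.12)
print(env.move_straight([.48,-.30,zg-.026],o,.02,max_force=4)); say('placed')
p=env.read_camera("side"); cv2.imwrite("pics/placed.png",p["pixels"][80:360,160:600])
```

```text
False
down 6.33 [0.4701 0.0831 0.0469] [ 0.3 -0.3  1.2] 0.0857 0.0
grip 6.81 [0.4697 0.0831 0.0466] [-0.5  0.1  3.5] 0.0408 25.3
up 7.99 [0.4691 0.083  0.1688] [ 0.3 -0.3 -1.1] 0.041 25.4
over 9.42 [ 0.4805 -0.299   0.17  ] [-1.1  0.  -0.8] 0.0412 25.4
True
placed 11.38 [ 0.4798 -0.2999  0.0247] [0.3 1.  5.4] 0.0409 25.9
```

View pics/placed.png

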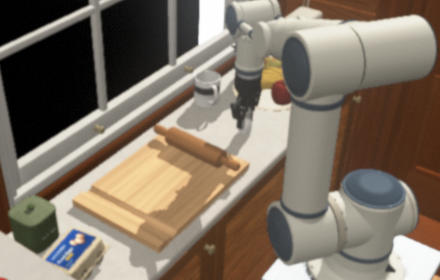

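The crop shows the shaker in the gripper on the bench beyond the board's right end, near (245,120), with the pin unmoved. Contact came at the expected height, so I'll release and check that the shaker stands and where the pin is.

Run:
```python
from h import *
env.move_gripper(.085); env.dwell(.2)
env.move_straight([.48,-.30,.17],down(0),.15); env.dwell(.2)
p=env.read_camera("side")
for r in env.regions_of("salt_shaker",p)[:2]:
    c,s,a=cv2.minAreaRect(np.argwhere(r["mask"])[:,::-1].astype(np.float32)); print(r["confidence"],r["position"],c,s,a)
print('expect',proj([[.48,-.3,0],[.48,-.3,.09]],p["K"],p["pose"]))
q0=env.get_state()["qpos"]
for s in (1,-1):
    for y in (-.18,.14): print(s,y,env.solve_ik([.518,y,.025],down(s*np.pi/2)))
env.movep([.47,-.18,.40],down(0)); p,K,T=wrist(); cv2.imwrite("pics/w2.png",p["pixels"]); np.savez("w2.npz",K=K,T=T)
print(env.get_state()["time_s"],'pin ends expect',proj([[.608,-.1072,.048],[.428,-.0979,.048]],K,T), 'shaker',proj([[.48,-.3,.09],[.48,-.3,0]],K,T))
for q in ("salt_shaker","rolling_pin"):
    r=env.regions_of(q,p)
    if r:
        c,s,a=cv2.minAreaRect(np.argwhere(r[0]["mask"])[:,::-1].astype(np.float32)); print(q,r[0]["confidence"],c,s,a)
```

```text
0.82 [204.3, 405.4] (404.0, 201.0) (30.0, 14.0) 90.0
expect [[403.9538118  212.04225849]
 [406.00821603 186.25482353]]
1 -0.18 [-0.39647755  0.01274357  1.67990877  0.          1.44894031 -0.39647755]
1 0.14 [ 2.00557626e-01 -1.90132411e-02  1.71159723e+00 -4.44089210e-16
  1.44900867e+00  2.00557626e-01]
-1 -0.18 None
-1 0.14 None
14.6333 pin ends expect [[237.2882411   43.27641899]
 [237.38263069 211.51232485]] shaker [[422.4067968  172.96382959]
 [404.2391557  161.17766209]]
salt_shaker 0.83 (411.0, 166.5) (39.0, 44.0) 90.0
rolling_pin 0.82 (236.0, 129.0) (258.0, 50.0) 90.0
```

View pics/w2.png

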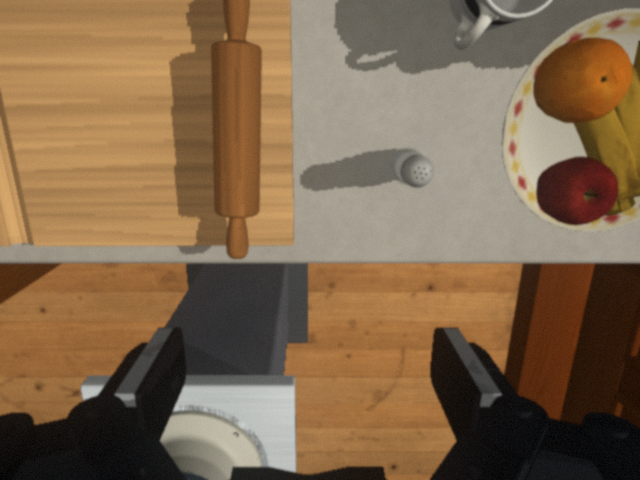

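The shaker stands upright at (415,168). The pin barrel is at columns 213–262, rows 40–217, as measured. Now I push with two fingers spread along the pin.

Run:
```python
from h import *
o=down(np.pi/2+.004)
def say(n): s=env.get_state(); print(n,round(s["time_s"],2),s["position"].round(4),s["wrist_force"].round(1))
env.movep([.518,-.19,.15],o); say('pre')
print(env.move_straight([.518,-.19,.024],o,.12,max_force=10)); say('low')
print(env.move_straight([.517,.135,.024],o,.06,max_force=10)); say('pushed')
env.dwell(.5)
p,K,T=wrist(); cv2.imwrite("pics/push.png",p["pixels"])
X=[[x,.182,.042] for x in (.428,.518,.608)]; print(proj(X,K,T))
```

```text
pre 16.12 [ 0.5182 -0.1902  0.1506] [-0.6 -0.1  0.4]
False
low 17.32 [ 0.5187 -0.1903  0.0252] [ 0.1 -1.1  1.1]
False
pushed 22.88 [0.517  0.1349 0.024 ] [ 0.5  0.1 -0.1]
[[  7.40855997 219.07506441]
 [307.77256557 220.32279247]
 [607.92836939 221.56965564]]
```

View pics/push.png

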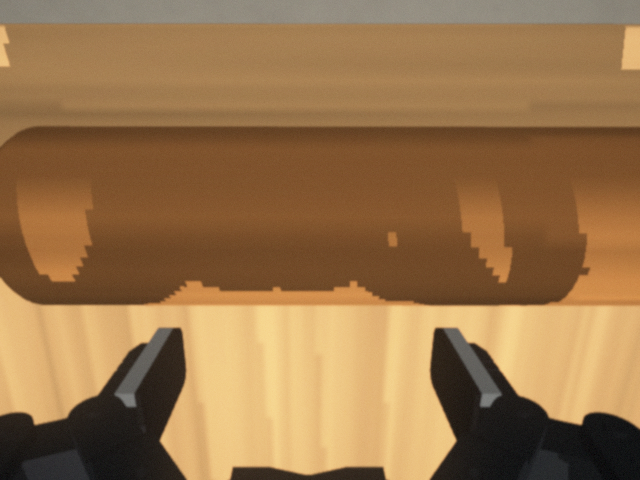

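The pin barrel spans rows 127–303, centred near 216 where about 220 was expected, and lies parallel to the groove clear of the fingers. I'll back off and measure from above.

Run:
```python
from h import *
o=down(np.pi/2+.004)
env.move_straight([.517,.10,.024],o,.08); env.move_straight([.517,.10,.17],o,.15)
for i,y in ((3,.05),(4,.18)):
    env.movep([.44,y,.42],down(0)); p,K,T=wrist(); np.savez(f"w{i}.npz",K=K,T=T,img=p["pixels"]); cv2.imwrite(f"pics/w{i}.png",p["pixels"])
    print(env.get_state()["time_s"],'groove-resting ends', proj([[.428,.182,.042],[.518,.182,.042],[.608,.182,.042]],K,T).round(1).tolist(),'corners',proj([[.378,.237,.022],[.378,-.163,.022]],K,T).round(1).tolist())
    r=env.regions_of("rolling_pin",p)[0]["mask"]
    for row in (60,100,140,180,200):
        c=np.flatnonzero(r[row]); print(row,c.min() if len(c) else None,c.max() if len(c) else None)
```

```text
26.525 groove-resting ends [[198.3, 182.0], [192.1, 103.8], [185.0, 15.8]] corners [[162.5, 217.7], [472.5, 218.1]]
60 162 210
100 167 213
140 171 216
180 189 205
200 188 209
27.2083 groove-resting ends [[306.1, 182.1], [306.2, 103.9], [306.2, 16.0]] corners [[263.5, 217.7], [573.1, 218.3]]
60 282 328
100 282 326
140 283 327
180 297 312
200 295 315
```

View pics/w4.png

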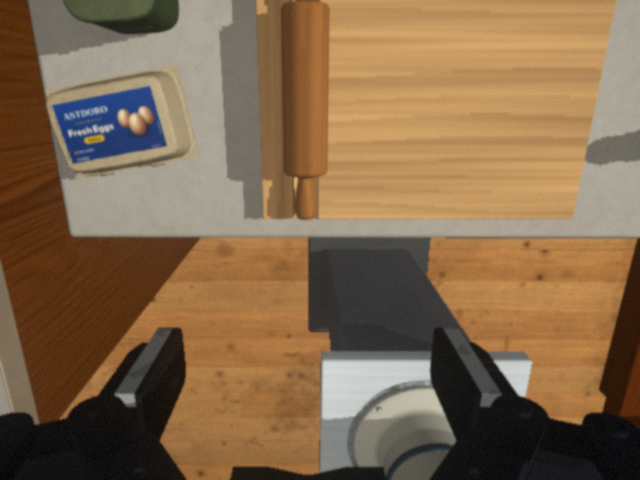

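The pin lies in the groove at column 305 (expected 306) and parallel to it. Its near barrel end is at row 177, inside the board, which puts it about 6 mm from the board's middle. The bystanders look unmoved. Handing in.

Run:
```python
from h import *
env.dwell(.5); p,K,T=wrist(); m=env.regions_of("rolling_pin",p)[0]["mask"]; c=np.flatnonzero(m[100]); print(c.min(),c.max())
print(env.sign_off())
```

```text
282 325
the job is handed in; nothing more can be done
None
```

The salt shaker stands upright on the bench to the right of the board, the pin was rolled into the groove and lies still there, and the job is handed in; the sign-off returned no verdict.

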